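# Feel the end float of the grinding spindle and record it with the pointer

### The job

Check the end float of the small bench grinding spindle: pull its shaft outward by the wheel until it comes up firmly against its outer stop, let it go, and slide the upright pointer up so that it just touches the shaft's nose. Then push the shaft fully home against its inner stop and leave the pointer where it was, so that the gap between pointer and nose shows the whole float. Press firmly at each stop for about a second, with some 10 N, but never force it beyond about 20 N, and leave the things lying round the spindle alone.

Things in the scene. Friction and masses are not known exactly. Their poses are not given: they have to be found in the camera images.
- spindle_stand: Grey bench spindle, fixed. Base 100 x 340 x 12 mm (y -150 to +190); origin on its underside. The shaft lies along its y axis, 95 mm up; +y is outward, from headstock (y -145 to -39, 131 mm high) to pointer. Two stops hidden in the headstock, 10 to 20 mm apart, limit the shaft's sliding; where they lie differs at each start, by up to 12 mm, and must be felt.
- wheel_top (a point): Top of the metal wheel on the shaft, mid-thickness, 137 mm up: disc of 84 mm diameter, 18 mm thick along the shaft. Pinch it along the axis, fingertips 108 mm up or higher (the shaft is 14 mm thick inboard; a 22 mm hub collar outboard). 44 mm or more free between wheel and headstock, 43 mm between wheel and pointer at the nose. The shaft slides with about 4 N of friction and stays where it is left.
- shaft_nose (a point): Centre of the flat outer end of the shaft (12 mm diameter), 54 mm outward of the wheel's mid-plane, 95 mm above the bench. Axes as the stand's.
- pointer_top (a point): Centre of the pointer's top, 152 mm up: upright steel plate 18 mm wide across the shaft, 10 mm thick along it, on a shoe that slides on rails parallel to the shaft, about 2 N of friction; stays where it is left. At the start it stands 35 mm or more outward of the nose. Pinch it across its width, 108 mm up or higher.
- pointer_face (a point): Point on the pointer's inner face, on the shaft's axis, that meets the nose. 5 mm inward of the pointer's mid-plane. Its offset from shaft_nose along the stand's y is the gap.
- thrust_plate (a joint): Deflection (m) of the sprung thrust plate, a 52 mm steel ring at the headstock's outer end that carries the stops: 0 unloaded, positive when the shaft is pulled outward on its outer stop, negative when pushed in; 1 mm for each 4 N. It springs back, with the shaft, when let go.
- toe_bone: Bystander: small pale fossil toe bone, 67x82x30 mm, lying at the robot's side of the base. Origin under its centre.
- pliers: Bystander: pliers with wooden grips, 151x63x11 mm, lying beyond the base. Origin under the centre.
- vial_small: Bystander: capped specimen vial, 34 mm diameter, 68 mm high, standing beyond the base near the pointer. Origin under its centre.
- stone_lump: Bystander: pale rock lump, 43x43x24 mm, beyond the base near the headstock. Origin under its centre.

How it is judged:
By the outcome, as a careful person would: the job done as asked, in the order asked, and still so for the second after the job is handed in, with the robot touching nothing.
It also fails if it takes over 70 s, if anything falls off the work surface, if the arm or the gripper's body presses on something with over 40 N, if the wrist force passes 120 N, or if a joint passes its speed limit or range.

### The arm

A 7-joint arm with a two-finger parallel gripper is mounted at the origin on a cart in front of the work surface, level with it; the furniture and walls round the work are solid. World frame = base frame: x ahead of the robot, y to its left, z up, the work surface at z = 0. Lengths are in m, angles in rad, forces in N, time in s.
With the tool pointing down it reaches from about 0.4 to 0.85 m from the base axis. Payload 10.4 kg.
Tool frame: the origin (TCP) lies between the finger pads; the fingertips stand 11 mm ahead of it and the grasp point (between the pads) lies 8 mm behind it; z points along the fingers, y is the direction in which the jaws open and shut (so a half turn about z gives the same grasp; the last joint's range is limited). The gripper opens to 87 mm and grips with 3 to 60 N. Pads are 19 mm wide; open, the fingers measure 117 mm over their backs; the gripper's body (75 mm by 190 mm) begins 51 mm behind the grasp point.
Start: joints at [-1.286, 0.332, -0.065, 1.46, 0.022, 1.35, -0.088], TCP at [0.189, 0.596, 0.213] pointing down, gripper open.
Joint ranges: [-2.6, 2.6], [-0.5, 2.12], [-1.47, 1.34], [0.16, 2.42], [-1.27, 4.41], [0.06, 2.06], [-2.6, 2.6]. Speed limits (rad/s): [2.22, 2.22, 2.79, 2.79, 3.14, 3.14, 3.14].

### API

Orientations are given as a unit quaternion [x, y, z, w].
In Python, from bench import r, eyes gives the robot as it stands.
- The arm moves only by the shell command python3 -m inch 'ROWS' [FORCE]. ROWS is a JSON object of lists of equal length, an entry for each row: "translation": the shift along the world's x, y, z scaled (see below), a list of three; "rot": the turn, a rotation vector about the world's x, y, z scaled (see below), a list of three; "jaw": the finger opening in mm, from 0 to 87. In form: {"translation": [[tx, ty, tz], ...], "rot": [[ax, ay, az], ...], "jaw": [jaw, ...]}. A call has 1 to 20 rows; each row is the pose to reach, as a shift and turn from the pose measured when the call began; what a row does not reach only later rows make up. The controller multiplies each number of a shift by 100 mm and each number of a turn by 60 degrees. A row lasts 1/10 s, in which the tool goes at most 50 mm and 8.59 degrees, less where a joint would pass 70% of its speed; a pose out of reach is approached as far as the arm can. A call with a number of a shift or a turn outside -1 to 1 is refused whole. A call with a gripper value outside its range is refused whole. The fingers move at their own pace and stop on an object; FORCE is the grip in N (left out, the last holds). Time passes only in rows, so rows that repeat a pose let the fingers close. It gives the time, the measured TCP pose, the force and the opening at its end, in the units of the state.
- r.read_state(): the state, without advancing time (a new reading comes with each control period).
- eyes.camera(name): name is "side" or "top" or "wrist"; returns the picture (420x560x3 uint8, blue, green, red); there is no depth.
- eyes.calibration(name): a dict with "fx", "fy", "cx", "cy" (pixels), "distortion" ([k1, k2, p1, p2, k3] as OpenCV has them; the pictures are not rectified), "R" (3x3) and "t" (3): a world point X has camera coordinates R X + t; the wrist camera has in their place "hand_eye" (4x4, takes a point from camera to tool coordinates, whose origin is the TCP and whose axes are the flange's). Camera axes: x right, y down, z forward; pixel columns grow to the right and rows downward; lengths in m; the calibration is good to about 2 mm. A picture is of the moment at which its call begins: read the wrist's pose just before it. calibration takes no time and is no camera call.
- r.close_job(): hands the job in, once; it reports no verdict.
The state is a dict: "time": time; "joint_positions": joint angles; "joint_vel": joint speeds; "joint_torque": joint torques, N m; "ee_pos": TCP position; "eef_rot": TCP orientation; "ft_force": force on the tool from outside, world axes, zero at the start; "torque": the same for the moment, N m; "width": finger opening in m.
Only numpy, scipy, OpenCV 4.12 (cv2) and the standard library are available. Lean on these libraries where they do the work, as an engineer would, in place of code of your own. Each camera call takes 0.05 s, during which the arm holds its last target. There are 200 camera calls.

## Working session

There is one attempt and no reset: what is moved stays moved. The work goes in short steps, Python scripts to look and compute and a shell command to move; the robot and the scene stay as the last step left them, time stands still between calls to the robot, and variables do not carry over. Pictures are saved under pics/ and viewed, about 8 in all and at most 12, crops included, and the job is handed in when it is done.

```bash
mkdir -p pics; ls
python3 - <<'E'
from bench import r, eyes
import cv2
s=r.read_state(); print({k:s[k] for k in('time','ee_pos','eef_rot','ft_force','width')})
for n in('side','top'):
    cv2.imwrite(f'pics/{n}0.png',eyes.camera(n)); print(n,eyes.calibration(n))
print(eyes.calibration('wrist'))
E
```

```text
pics
{'time': 0.0, 'ee_pos': array([0.18925965, 0.59523966, 0.21246305]), 'eef_rot': array([ 1.53293747e-01,  9.88180416e-01, -6.98551333e-04, -6.59378378e-05]), 'ft_force': array([-0.39387032,  0.84697308, -0.05722381]), 'width': 0.08695709486224139}
side {'fx': 407.8701282382797, 'fy': 407.8701282382797, 'cx': 282.99319153940115, 'cy': 205.24006194040842, 'distortion': array([0.01052625, 0.        , 0.        , 0.        , 0.        ]), 'R': array([[ 0.94759267, -0.31947206,  0.0023947 ],
       [-0.18124831, -0.54374675, -0.81944403],
       [ 0.26309158,  0.77606512, -0.5731542 ]]), 't': array([-0.50171276,  0.16195007,  0.80857588])}
top {'fx': 421.2209758561616, 'fy': 421.2209758561616, 'cx': 277.06448943797517, 'cy': 208.72874374421434, 'distortion': array([0.00173441, 0.        , 0.        , 0.        , 0.        ]), 'R': array([[ 0.02634842, -0.99949223, -0.01791784],
       [-0.99706569, -0.0249873 , -0.07235776],
       [ 0.0718733 ,  0.01977178, -0.99721778]]), 't': array([-0.01568675,  0.54808679,  0.92047919])}
{'fx': 374.5281654527253, 'fy': 374.5281654527253, 'cx': 281.3579720620961, 'cy': 207.79549096081834, 'distortion': array([-0.08640993,  0.        ,  0.        ,  0.        ,  0.        ]), 'hand_eye': array([[-1.09761760e-03, -9.68601236e-01, -2.48617055e-01,
         6.81620509e-02],
       [ 9.99999314e-01, -1.16469843e-03,  1.22724867e-04,
         4.34151275e-04],
       [-4.08435352e-04, -2.48616750e-01,  9.68601851e-01,
        -1.71185145e-01],
       [ 0.00000000e+00,  0.00000000e+00,  0.00000000e+00,
         1.00000000e+00]])}
```

View pics/top0.png

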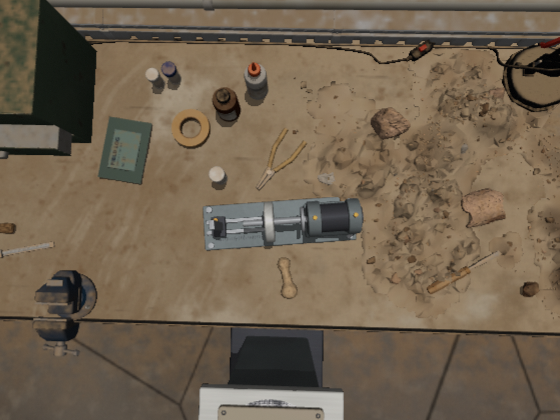

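View pics/side0.png

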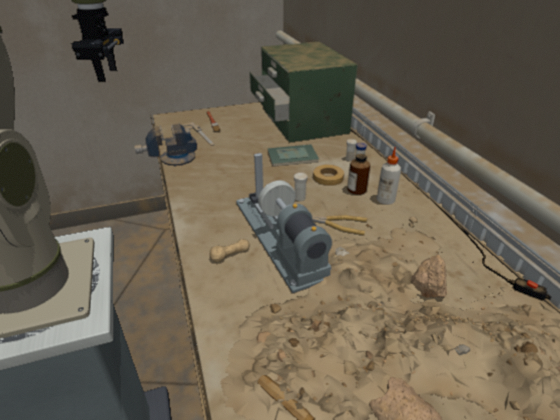

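Top view: the stand lies along world +y (image left), with base corners near (204,208)–(360,240), wheel at (269,222) and pointer near (218,226). Next I'll enlarge both views.

Run:
```python
import cv2, numpy as np
a=cv2.imread('pics/top0.png')[190:260,195:370]; b=cv2.imread('pics/side0.png')[145:295,225:340]
a=cv2.resize(a,None,fx=4.5,fy=4.5,interpolation=cv2.INTER_CUBIC)
cv2.imwrite('pics/topc.png',a)
cv2.imwrite('pics/sidec.png',cv2.resize(b,None,fx=4,fy=4,interpolation=cv2.INTER_CUBIC))
```

```text
(no output)
```

View pics/topc.png

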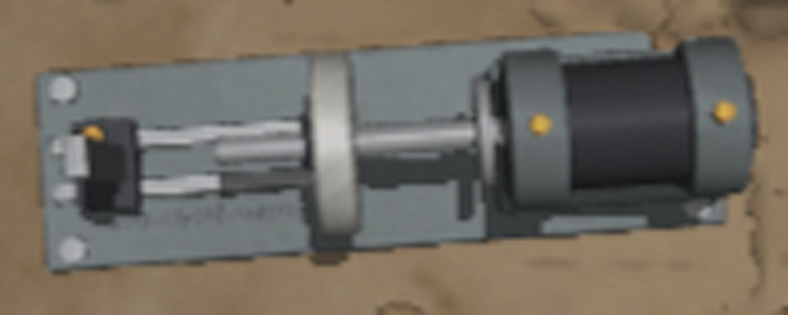

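View pics/sidec.png

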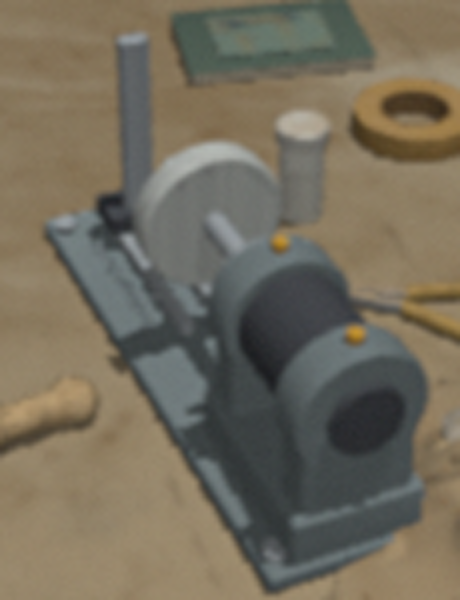

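Crops: base corners, wheel rim centre (332,145), nose end (215,150) and pointer top (77,156) are readable. In the side crop the pointer top is at (132,40). I'll fit the pose from both views.

```bash
cat > h.py <<'E'
import numpy as np, cv2
from scipy.optimize import least_squares
from bench import r, eyes
def proj(n,X):
    c=eyes.calibration(n); K=np.array([[c['fx'],0,c['cx']],[0,c['fy'],c['cy']],[0,0,1]])
    return cv2.projectPoints(np.atleast_2d(X).astype(float),cv2.Rodrigues(np.array(c['R']))[0],np.array(c['t']),K,np.array(c['distortion']))[0][:,0]
T=lambda u,v:(195+(u+.5)/4.5-.5,190+(v+.5)/4.5-.5)
S=lambda u,v:(225+(u+.5)/4-.5,145+(v+.5)/4-.5)
def W(p,L):
    x,y,a=p; c,s=np.cos(a),np.sin(a); L=np.atleast_2d(L)
    return np.c_[x+c*L[:,0]-s*L[:,1], y+s*L[:,0]+c*L[:,1], L[:,2]]
E
python3 - <<'E'
from h import *
def f(q):
    p=q[:3]; w,po=q[3:]
    t=[((.05,.19,.012),T(40,73)),((-.05,.19,.012),T(48,270)),((-.05,-.15,.012),T(725,222)),((0,w,.137),T(332,145)),((0,w+.054,.095),T(215,150)),((0,po,.152),T(77,156))]
    s=[((-.05,.19,.012),S(48,228)),((-.05,-.15,.012),S(270,590)),((0,po,.152),S(132,40))]
    e=[proj(n,W(p,[a for a,_ in l]))-np.array([b for _,b in l]) for n,l in(('top',t),('side',s))]
    return np.vstack(e).ravel()
o=least_squares(f,[.55,-.03,.05,.03,.15]); q=o.x
print(q.round(4)); print(o.fun.reshape(-1,2).round(1))
print('wheel',W(q[:3],[[0,q[3],.137]]),'pointer',W(q[:3],[[0,q[4],.152]]),'deg',np.degrees(q[2]))
R=eyes.calibration('top');print(-R['R'].T@R['t'])
E
```

```text
[ 0.5205 -0.0293  0.0952  0.0425  0.1495]
[[ 0.1 -0.4]
 [ 0.9  0.2]
 [ 2.1  0.4]
 [-0.3 -1.3]
 [ 0.2  0.3]
 [ 0.4 -0.3]
 [-1.6 -2. ]
 [-0.6 -1.9]
 [-0.4 -0.8]]
wheel [[0.51643087 0.01297723 0.137     ]] pointer [[0.50625579 0.11954667 0.152     ]] deg 5.453974117782446
[ 0.48073398 -0.02018308  0.95729548]
```

```bash
python3 -m inch '{"translation":[[0,0,0.5],[0,0,0.8],[0,0,0.8],[0,0,0.8]],"rot":[[0,0,0.14],[0,0,0.28],[0,0,0.385],[0,0,0.385]],"jaw":[87,87,87,87]}'
python3 -m inch '{"translation":[[0.25,-0.43,0],[0.5,-0.86,0],[0.545,-0.97,0],[0.545,-0.97,0]],"rot":[[0,0,0],[0,0,0],[0,0,0],[0,0,0]],"jaw":[60,60,60,60]}'
python3 -m inch '{"translation":[[0.25,-0.43,0],[0.5,-0.86,0],[0.545,-0.97,0],[0.545,-0.97,0]],"rot":[[0,0,0],[0,0,0],[0,0,0],[0,0,0]],"jaw":[60,60,60,60]}'
python3 -m inch '{"translation":[[0.25,-0.43,0],[0.5,-0.86,0],[0.545,-0.97,0],[0.545,-0.97,0]],"rot":[[0,0,0],[0,0,0],[0,0,0],[0,0,0]],"jaw":[60,60,60,60]}'
python3 -m inch '{"translation":[[0.25,-0.43,0],[0.5,-0.86,0],[0.545,-0.97,0],[0.545,-0.97,0]],"rot":[[0,0,0],[0,0,0],[0,0,0],[0,0,0]],"jaw":[40,40,40,40]}'
python3 -m inch '{"translation":[[0.25,-0.43,0],[0.5,-0.86,0],[0.545,-0.97,0],[0.545,-0.97,0]],"rot":[[0,0,0],[0,0,0],[0,0,0],[0,0,0]],"jaw":[40,40,40,40]}'
```

```text
time: 0.5
ee_pos: [0.1893, 0.5955, 0.293]
eef_rot: [-0.048, 0.999, -0.0, 0.0]
ft_force: [-0.2, -0.4, -0.8]
width: 0.0875
time: 0.9
ee_pos: [0.2453, 0.4965, 0.2925]
eef_rot: [-0.045, 0.999, -0.001, 0.0]
ft_force: [0.1, 0.9, -0.6]
width: 0.064
time: 1.3
ee_pos: [0.3003, 0.3987, 0.2923]
eef_rot: [-0.043, 0.999, -0.001, 0.0]
ft_force: [-0.6, 1.1, 0.7]
width: 0.0602
time: 1.7
ee_pos: [0.3549, 0.3021, 0.2922]
eef_rot: [-0.042, 0.999, -0.001, -0.0]
ft_force: [0.4, 0.6, -0.0]
width: 0.0601
time: 2.1
ee_pos: [0.4095, 0.206, 0.2921]
eef_rot: [-0.042, 0.999, -0.001, -0.0]
ft_force: [-0.3, 2.4, 0.4]
width: 0.0419
time: 2.5
ee_pos: [0.4642, 0.1103, 0.2919]
eef_rot: [-0.042, 0.999, -0.001, -0.0]
ft_force: [-0.5, 0.2, -0.6]
width: 0.0399
```

```bash
python3 -m inch '{"translation":[[0.25,-0.43,0],[0.5,-0.86,0],[0.52,-0.97,0],[0.52,-0.97,0],[0.52,-0.97,0]],"rot":[[0,0,0.01],[0,0,0.01],[0,0,0.01],[0,0,0.01],[0,0,0.01]],"jaw":[40,40,40,40,40]}'
python3 - <<'E'
from h import *
s=r.read_state();print(s['ee_pos'],s['eef_rot'],s['ft_force'])
cv2.imwrite('pics/w1.png',eyes.camera('wrist'))
E
```

```text
time: 3.0
ee_pos: [0.5158, 0.0171, 0.2915]
eef_rot: [-0.049, 0.999, -0.0, -0.001]
ft_force: [-0.5, 0.1, -0.0]
width: 0.0399
[0.51576435 0.01706108 0.29151554] [-4.90280342e-02  9.98797021e-01 -4.56845986e-04 -7.44107045e-04] [-0.49636653  0.10356381 -0.03933632]
```

View pics/w1.png

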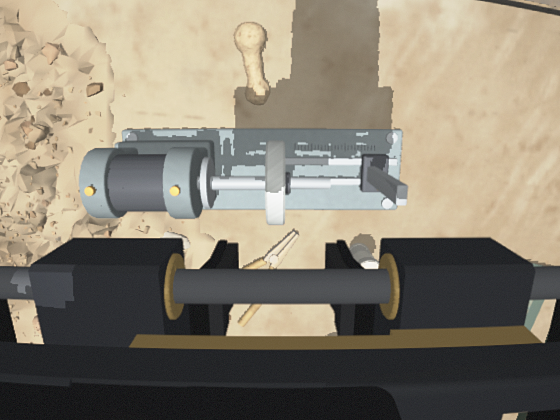

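Wrist view: wheel rim centre at col ≈275, row ≈185; pointer top tip ≈(402,190); nose ≈(363,185). I'll check this against the estimate.

```bash
cat >> h.py <<'E'
from scipy.spatial.transform import Rotation as Ro
def wcam(pos,q):
    c=eyes.calibration('wrist'); H=np.eye(4);H[:3,:3]=Ro.from_quat(q).as_matrix();H[:3,3]=pos
    M=np.linalg.inv(H@c['hand_eye']); K=np.array([[c['fx'],0,c['cx']],[0,c['fy'],c['cy']],[0,0,1]])
    return M,K,np.array(c['distortion'])
def wproj(pos,q,X):
    M,K,D=wcam(pos,q)
    return cv2.projectPoints(np.atleast_2d(X).astype(float),cv2.Rodrigues(M[:3,:3])[0],M[:3,3],K,D)[0][:,0]
def wray(pos,q,uv,z):
    M,K,D=wcam(pos,q); n=cv2.undistortPoints(np.array([[uv]],float),K,D)[0,0]
    A=M[:3,:3].T; C=-A@M[:3,3]; d=A@np.r_[n,1]; return C+d*(z-C[2])/d[2]
E
python3 - <<'E'
from h import *
pos=[0.51576435,0.01706108,0.29151554];q=[-4.90280342e-02,9.98797021e-01,-4.56845986e-04,-7.44107045e-04]
p=[.5205,-.0293,.0952]
print(wproj(pos,q,W(p,[[0,.0425,.137],[0,.0965,.095],[0,.1495,.152],[-.05,.19,.012],[.05,.19,.012],[-.05,-.15,.012],[0,-.039,.131]])).round(1))
im=cv2.imread('pics/w1.png')[115:235,70:420]
cv2.imwrite('pics/w1c.png',cv2.resize(im[:,165:350],None,fx=4.3,fy=4.3,interpolation=cv2.INTER_CUBIC))
E
```

```text
[[276.1 191.2]
 [330.8 182.8]
 [400.8 195.2]
 [401.1 129.2]
 [395.2 210.3]
 [117.7 129.4]
 [186.6 189.8]]
```

View pics/w1c.png

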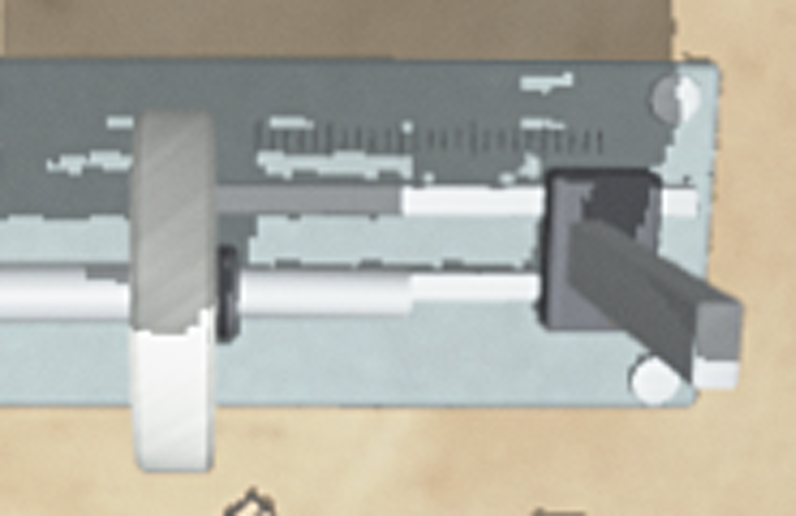

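Estimates agree with the wrist view to within 1 mm. Descending over the wheel.

```bash
python3 -m inch '{"translation":[[0.006,-0.046,-0.3],[0.006,-0.046,-0.7],[0.006,-0.046,-1],[0.006,-0.046,-1],[0.006,-0.046,-1]],"rot":[[0,0,0],[0,0,0],[0,0,0],[0,0,0],[0,0,0]],"jaw":[40,40,40,40,40]}'
python3 -m inch '{"translation":[[0,0,-0.2],[0,0,-0.4],[0,0,-0.6],[0,0,-0.68],[0,0,-0.68],[0,0,-0.68]],"rot":[[0,0,0],[0,0,0],[0,0,0],[0,0,0],[0,0,0],[0,0,0]],"jaw":[40,40,40,40,40,40]}'
```

```text
time: 3.55
ee_pos: [0.5163, 0.014, 0.1925]
eef_rot: [-0.05, 0.999, -0.0, -0.001]
ft_force: [0.3, 0.4, 1.4]
width: 0.04
time: 4.15
ee_pos: [0.5172, 0.0144, 0.126]
eef_rot: [-0.051, 0.999, -0.0, 0.0]
ft_force: [1.2, -0.5, -0.4]
width: 0.0395
```

```bash
python3 -m inch '{"translation":[[0,-0.015,-0.03],[0,-0.015,-0.03],[0,-0.015,-0.03],[0,-0.015,-0.03],[0,-0.015,-0.03],[0,-0.015,-0.03],[0,-0.015,-0.03],[0,-0.015,-0.03]],"rot":[[0,0,0],[0,0,0],[0,0,0],[0,0,0],[0,0,0],[0,0,0],[0,0,0],[0,0,0]],"jaw":[40,30,20,10,10,10,10,10]}' 40
# outward 6 mm along (-0.095,0.995)
python3 -m inch '{"translation":[[-0.001,0.01,0],[-0.002,0.02,0],[-0.003,0.03,0],[-0.004,0.04,0],[-0.004,0.04,0]],"rot":[[0,0,0],[0,0,0],[0,0,0],[0,0,0],[0,0,0]],"jaw":[10,10,10,10,10]}'
```

```text
time: 4.95
ee_pos: [0.5173, 0.0126, 0.1232]
eef_rot: [-0.05, 0.999, -0.0, 0.0]
ft_force: [0.6, -2.5, 2.2]
width: 0.0164
time: 5.45
ee_pos: [0.5169, 0.0168, 0.1232]
eef_rot: [-0.05, 0.999, -0.0, 0.0]
ft_force: [0.9, -3.5, 2.3]
width: 0.0164
```

```bash
python3 -m inch '{"translation":[[-0.001,0.01,0],[-0.002,0.02,0],[-0.002,0.02,0]],"rot":[[0,0,0],[0,0,0],[0,0,0]],"jaw":[10,10,10]}' | grep -E "pos|force"
python3 -m inch '{"translation":[[-0.001,0.01,0],[-0.001,0.01,0],[-0.001,0.01,0]],"rot":[[0,0,0],[0,0,0],[0,0,0]],"jaw":[10,10,10]}'| grep -E "pos|force"
```

```text
ee_pos: [0.5167, 0.0191, 0.1232]
ft_force: [1.2, -3.3, 1.1]
ee_pos: [0.5166, 0.0199, 0.1232]
ft_force: [0.8, -5.2, 1.1]
```

```bash
python3 -m inch '{"translation":[[-0.001,0.01,0],[-0.001,0.01,0],[-0.001,0.01,0]],"rot":[[0,0,0],[0,0,0],[0,0,0]],"jaw":[10,10,10]}' | grep -E "pos|force"
python3 -m inch '{"translation":[[-0.001,0.01,0],[-0.001,0.01,0],[-0.001,0.01,0]],"rot":[[0,0,0],[0,0,0],[0,0,0]],"jaw":[10,10,10]}'| grep -E "pos|force"
```

```text
ee_pos: [0.5165, 0.0203, 0.1232]
ft_force: [0.8, -6.3, 2.1]
ee_pos: [0.5165, 0.0205, 0.1232]
ft_force: [0.7, -6.9, 1.9]
```

```bash
python3 -m inch '{"translation":[[-0.001,0.01,0],[-0.002,0.02,0],[-0.002,0.02,0],[-0.002,0.02,0]],"rot":[[0,0,0],[0,0,0],[0,0,0],[0,0,0]],"jaw":[10,10,10,10]}' | grep -E "pos|force|wid"
python3 -m inch '{"translation":[[-0.001,0.01,0],[-0.002,0.02,0],[-0.002,0.02,0],[-0.002,0.02,0]],"rot":[[0,0,0],[0,0,0],[0,0,0],[0,0,0]],"jaw":[10,10,10,10]}' | grep -E "pos|force|wid"
```

```text
ee_pos: [0.5165, 0.021, 0.1232]
ft_force: [1.8, -9.1, 0.5]
width: 0.0162
ee_pos: [0.5165, 0.0213, 0.1232]
ft_force: [1.9, -10.1, 1.0]
width: 0.0162
```

```bash
python3 -m inch '{"translation":[[-0.002,0.02,0],[-0.003,0.03,0],[-0.003,0.034,0],[-0.003,0.034,0],[-0.003,0.034,0],[-0.003,0.034,0]],"rot":[[0,0,0],[0,0,0],[0,0,0],[0,0,0],[0,0,0],[0,0,0]],"jaw":[10,10,10,10,10,10]}' | grep -E "time|pos|force|wid"
python3 -m inch '{"translation":[[-0.001,0.024,0],[-0.001,0.024,0],[-0.001,0.024,0],[-0.001,0.024,0],[-0.001,0.024,0],[-0.001,0.024,0]],"rot":[[0,0,0],[0,0,0],[0,0,0],[0,0,0],[0,0,0],[0,0,0]],"jaw":[10,10,10,10,10,10]}' | grep -E "time|pos|force|wid"
```

```text
time: 8.05
ee_pos: [0.5164, 0.0221, 0.1232]
ft_force: [2.2, -12.4, 0.7]
width: 0.0158
time: 8.65
ee_pos: [0.5164, 0.0219, 0.1232]
ft_force: [1.4, -13.4, 1.9]
width: 0.0164
```

```bash
python3 -m inch '{"translation":[[-0.002,0.03,0],[-0.002,0.03,0],[-0.002,0.03,0],[-0.002,0.03,0],[-0.002,0.03,0],[-0.002,0.03,0],[-0.002,0.03,0],[-0.002,0.03,0],[-0.002,0.03,0],[-0.002,0.03,0],[-0.002,0.03,0],[-0.002,0.03,0]],"rot":[[0,0,0],[0,0,0],[0,0,0],[0,0,0],[0,0,0],[0,0,0],[0,0,0],[0,0,0],[0,0,0],[0,0,0],[0,0,0],[0,0,0]],"jaw":[10,10,10,10,10,10,10,10,10,10,10,10]}' | grep -E "time|pos|force|wid"
```

```text
time: 9.85
ee_pos: [0.5164, 0.0221, 0.1232]
ft_force: [1.4, -13.4, 0.6]
width: 0.0164
```

```bash
python3 -m inch '{"translation":[[0,0,0],[0,0,0],[0,0,0],[0,0,0],[0,0,0]],"rot":[[0,0,0],[0,0,0],[0,0,0],[0,0,0],[0,0,0]],"jaw":[40,40,40,40,40]}' | grep -E "time|pos|force|wid"
python3 -m inch '{"translation":[[0,0,0.3],[0,0,0.7],[0,0,1],[0,0,1],[0,0,1]],"rot":[[0,0,0],[0,0,0],[0,0,0],[0,0,0],[0,0,0]],"jaw":[40,40,40,40,40]}' | grep -E "time|pos|force|wid"
python3 - <<'E'
from h import *
s=r.read_state();print(s['joint_positions'].round(3),s['ee_pos'],s['eef_rot'])
cv2.imwrite('pics/w2.png',eyes.camera('wrist'))
E
```

```text
time: 10.35
ee_pos: [0.5162, 0.0228, 0.1231]
ft_force: [-0.0, 0.4, -0.6]
width: 0.039
time: 10.85
ee_pos: [0.5164, 0.0232, 0.2233]
ft_force: [0.8, -0.4, -0.2]
width: 0.0399
[-0.603  0.076  0.489  1.755 -0.024  1.318  1.554] [0.51639042 0.02316068 0.2232828 ] [-0.04613446  0.9989137  -0.0064316   0.00128944]
```

View pics/w2.png

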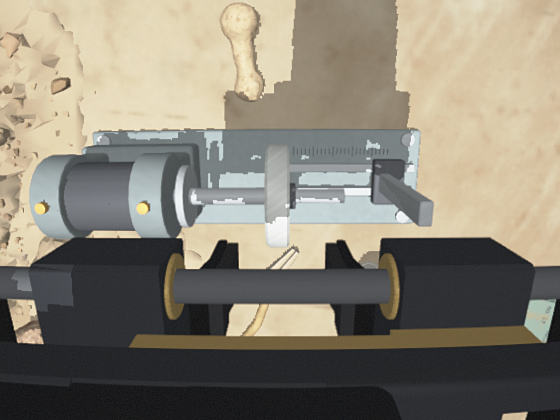

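The shaft is out: the nose is at about col 344 and the pointer is untouched. Now I'll turn the gripper 90° and go to the pointer.

```bash
python3 - <<'E'
from h import *
s=([0.51639042,0.02316068,0.2232828],[-0.04613446,0.9989137,-0.0064316,0.00128944])
im=cv2.imread('pics/w2.png');
for uv,z in(((344.5,195),.095),((277,215),.137)):
    X=wray(*s,uv,z);print(X,(X[:2]-[.5205,-.0293])@[-np.sin(.0952),np.cos(.0952)])
E
python3 -m inch '{"translation":[[-0.01,0.1,0],[-0.02,0.3,0],[-0.04,0.5,0],[-0.06,0.7,0],[-0.08,0.8,0],[-0.1,0.9,0],[-0.1,0.96,0],[-0.1,0.96,0]],"rot":[[0,0,-0.14],[0,0,-0.28],[0,0,-0.42],[0,0,-0.56],[0,0,-0.70],[0,0,-0.80],[0,0,-0.9],[0,0,-0.9]],"jaw":[40,40,40,40,40,40,40,40]}' | grep -E "time|pos|rot"
python3 -m inch '{"translation":[[0,0,0],[0,0,0],[0,0,0],[0,0,0],[0,0,0],[0,0,0],[0,0,0]],"rot":[[0,0,-0.14],[0,0,-0.28],[0,0,-0.42],[0,0,-0.56],[0,0,-0.6],[0,0,-0.6],[0,0,-0.6]],"jaw":[40,40,40,40,40,40,40]}' | grep -E "time|pos|rot"
```

```text
[0.51001985 0.07347709 0.095     ] 0.10330791009069207
[0.5203704  0.01991203 0.137     ] 0.04900151336603728
time: 11.7
ee_pos: [0.5051, 0.1199, 0.221]
eef_rot: [0.412, 0.911, -0.007, -0.003]
time: 12.4
ee_pos: [0.5048, 0.1195, 0.2204]
eef_rot: [0.673, 0.74, -0.006, -0.006]
```

```bash
python3 -m inch '{"translation":[[0.015,0,-0.3],[0.015,0,-0.6],[0.015,0,-0.9],[0.015,0,-0.95],[0.015,0,-0.95],[0.015,0,-0.95]],"rot":[[0,-0.016,0],[0,-0.016,0],[0,-0.016,0],[0,-0.016,0],[0,-0.016,0],[0,-0.016,0]],"jaw":[40,40,40,40,40,40]}'
python3 - <<'E'
from h import *
cv2.imwrite('pics/s2.png',cv2.resize(eyes.camera('side')[130:290,210:350],None,fx=3.7,fy=3.7,interpolation=cv2.INTER_CUBIC))
E
```

```text
time: 13.0
ee_pos: [0.5072, 0.1197, 0.1268]
eef_rot: [0.672, 0.74, 0.0, 0.001]
ft_force: [0.2, 0.5, 0.8]
width: 0.0401
```

View pics/s2.png

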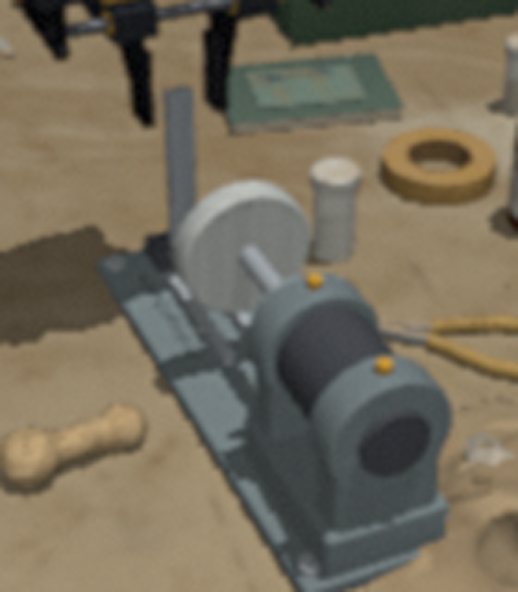

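```bash
python3 -m inch '{"translation":[[-0.01,0,0],[-0.01,0,0],[-0.01,0,0],[-0.01,0,0],[-0.01,0,0],[-0.01,0,0],[-0.01,0,0],[-0.01,0,0]],"rot":[[0,0,0],[0,0,0],[0,0,0],[0,0,0],[0,0,0],[0,0,0],[0,0,0],[0,0,0]],"jaw":[30,20,10,10,10,10,10,10]}' 15
python3 -m inch '{"translation":[[0.004,-0.04,0],[0.008,-0.08,0],[0.012,-0.13,0],[0.019,-0.2,0],[0.024,-0.25,0],[0.024,-0.25,0],[0.024,-0.25,0]],"rot":[[0,0,0],[0,0,0],[0,0,0],[0,0,0],[0,0,0],[0,0,0],[0,0,0]],"jaw":[10,10,10,10,10,10,10]}'
```

```text
time: 13.85
ee_pos: [0.5065, 0.1198, 0.1272]
eef_rot: [0.672, 0.74, 0.001, 0.001]
ft_force: [-1.0, 0.1, 4.9]
width: 0.0177
time: 14.55
ee_pos: [0.509, 0.0936, 0.1272]
eef_rot: [0.673, 0.74, 0.0, 0.002]
ft_force: [-0.1, -1.7, 3.2]
width: 0.0175
```

```bash
python3 -m inch '{"translation":[[0.002,-0.03,0],[0.005,-0.06,0],[0.008,-0.09,0],[0.009,-0.1,0],[0.009,-0.1,0],[0.009,-0.1,0]],"rot":[[0,0,0],[0,0,0],[0,0,0],[0,0,0],[0,0,0],[0,0,0]],"jaw":[10,10,10,10,10,10]}'
python3 -m inch '{"translation":[[0.001,-0.01,0],[0.001,-0.01,0],[0.001,-0.01,0]],"rot":[[0,0,0],[0,0,0],[0,0,0]],"jaw":[10,10,10]}'
python3 - <<'E'
from h import *
s=r.read_state();print(s['ee_pos'],s['eef_rot'])
for n in('top','wrist'): cv2.imwrite(f'pics/{n}3.png',eyes.camera(n))
a=cv2.resize(cv2.imread('pics/top3.png')[195:255,195:315],None,fx=4,fy=4,interpolation=cv2.INTER_CUBIC)
b=cv2.resize(cv2.imread('pics/wrist3.png')[100:300,200:400],None,fx=1.6,fy=1.6)
c=np.zeros((320,800,3),np.uint8); c[:240,:480]=a; c[:,480:]=b
cv2.imwrite('pics/c3.png',c)
E
```

```text
time: 15.15
ee_pos: [0.5101, 0.0832, 0.1273]
eef_rot: [0.673, 0.74, 0.0, 0.002]
ft_force: [1.0, 0.5, 2.3]
width: 0.018
time: 15.45
ee_pos: [0.5101, 0.0822, 0.1272]
eef_rot: [0.673, 0.74, 0.0, 0.002]
ft_force: [0.7, 0.8, 4.0]
width: 0.0179
[0.51010384 0.08221639 0.1272264 ] [6.73004793e-01 7.39636095e-01 2.75258186e-04 1.70864323e-03]
```

View pics/c3.png

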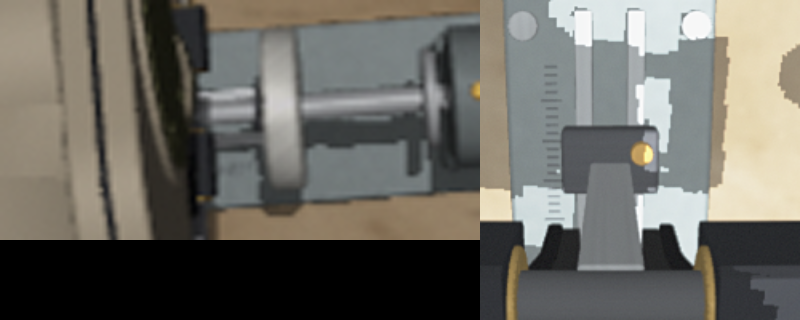

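Wrist view: the pointer is held and the shoe has followed. The top view is blocked by the gripper, so I'll feel for contact in small steps.

```bash
python3 -m inch '{"translation":[[0.001,-0.01,0],[0.001,-0.01,0],[0.001,-0.01,0]],"rot":[[0,0,0],[0,0,0],[0,0,0]],"jaw":[10,10,10]}' | grep -E "pos|force"
python3 -m inch '{"translation":[[0,-0.006,0],[0,-0.006,0],[0,-0.006,0]],"rot":[[0,0,0],[0,0,0],[0,0,0]],"jaw":[10,10,10]}' | grep -E "pos|force"
python3 -m inch '{"translation":[[0.001,-0.006,0],[0.001,-0.006,0],[0.001,-0.006,0]],"rot":[[0,0,0],[0,0,0],[0,0,0]],"jaw":[10,10,10]}' | grep -E "pos|force"
```

```text
ee_pos: [0.5102, 0.0812, 0.1273]
ft_force: [0.6, 1.5, 2.7]
ee_pos: [0.5103, 0.0805, 0.1272]
ft_force: [1.2, 2.5, 2.0]
ee_pos: [0.5103, 0.0799, 0.1272]
ft_force: [0.7, 0.7, 3.1]
```

```bash
python3 -m inch '{"translation":[[0,-0.006,0],[0,-0.006,0],[0,-0.006,0]],"rot":[[0,0,0],[0,0,0],[0,0,0]],"jaw":[10,10,10]}' | grep -E "pos|force"
python3 -m inch '{"translation":[[0,-0.005,0],[0,-0.005,0],[0,-0.005,0]],"rot":[[0,0,0],[0,0,0],[0,0,0]],"jaw":[10,10,10]}' | grep -E "pos|force"
```

```text
ee_pos: [0.5104, 0.0792, 0.1272]
ft_force: [1.2, 1.6, 1.9]
ee_pos: [0.5105, 0.0786, 0.1273]
ft_force: [1.8, 2.4, 1.6]
```

```bash
python3 -m inch '{"translation":[[0,-0.005,0],[0,-0.005,0],[0,-0.005,0]],"rot":[[0,0,0],[0,0,0],[0,0,0]],"jaw":[10,10,10]}' | grep -E "pos|force"
python3 -m inch '{"translation":[[0,-0.005,0],[0,-0.005,0],[0,-0.005,0]],"rot":[[0,0,0],[0,0,0],[0,0,0]],"jaw":[10,10,10]}' | grep -E "pos|force"
```

```text
ee_pos: [0.5105, 0.0781, 0.1272]
ft_force: [1.3, 2.2, 1.8]
ee_pos: [0.5106, 0.0775, 0.1272]
ft_force: [2.7, 2.2, 1.6]
```

```bash
python3 -m inch '{"translation":[[0,-0.005,0],[0,-0.005,0],[0,-0.005,0]],"rot":[[0,0,0],[0,0,0],[0,0,0]],"jaw":[10,10,10]}' | grep -E "pos|force"
python3 -m inch '{"translation":[[0,-0.005,0],[0,-0.005,0],[0,-0.005,0]],"rot":[[0,0,0],[0,0,0],[0,0,0]],"jaw":[10,10,10]}' | grep -E "pos|force"
python3 - <<'E'
from h import *
a=eyes.camera('side');cv2.imwrite('pics/s4.png',a)
cv2.imwrite('pics/t4.png',eyes.camera('top'))
o=np.vstack([cv2.resize(a[150:215,235:315],None,fx=7,fy=7,interpolation=cv2.INTER_CUBIC)])
cv2.imwrite('pics/s4c.png',o)
E
```

```text
ee_pos: [0.5106, 0.0771, 0.1273]
ft_force: [3.1, 3.2, 1.2]
ee_pos: [0.5106, 0.0768, 0.1272]
ft_force: [2.2, 3.9, 0.5]
```

View pics/s4c.png

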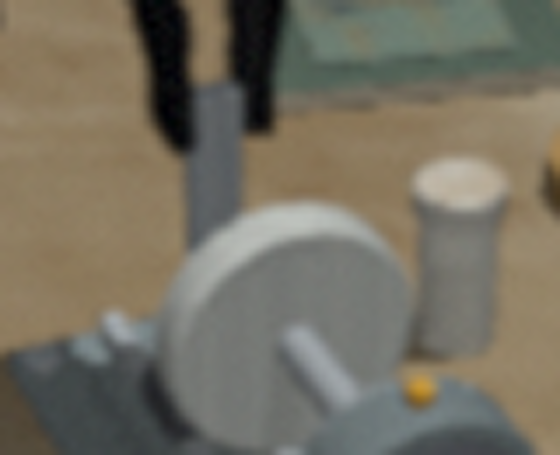

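```bash
python3 -m inch '{"translation":[[0,-0.005,0],[0,-0.005,0],[0,-0.005,0],[0,-0.005,0]],"rot":[[0,0,0],[0,0,0],[0,0,0],[0,0,0]],"jaw":[10,10,10,10]}' | grep -E "time|pos|force"
python3 - <<'E'
from h import *
cv2.imwrite('pics/t5.png',eyes.camera('top'))
g=lambda n:cv2.imread(f'pics/{n}.png',0).astype(np.float32)
b=g('top3')
def sh(a,b,x0,x1,y0,y1):
    A,B=a[y0:y1,x0:x1],b[y0:y1,x0:x1]
    return np.round(cv2.phaseCorrelate(A,B,cv2.createHanningWindow(A.shape[::-1],cv2.CV_32F)),3)
for n in('top0','t4','t5'): print(n,'wheel',sh(b,g(n),252,282,196,250),'headstock',sh(b,g(n),300,360,195,245))
print([r.read_state()['ft_force'].round(1)])
E
```

```text
time: 18.75
ee_pos: [0.5107, 0.0766, 0.1273]
ft_force: [2.5, 5.1, 0.7]Traceback (most recent call last):
  File "<stdin>", line 8, in <module>
  File "<stdin>", line 7, in sh
    return _wrapfunc(a, 'round', decimals=decimals, out=out)
    return _wrapit(obj, method, *args, **kwds)
    conv = _array_converter(obj)
ValueError: setting an array element with a sequence. The requested array has an inhomogeneous shape after 1 dimensions. The detected shape was (2,) + inhomogeneous part.
```

Run:
```python
from h import *
g=lambda n:cv2.imread(f'pics/{n}.png',0).astype(np.float32)
b=g('top3')
def sh(a,b,x0,x1,y0,y1):
    A,B=a[y0:y1,x0:x1],b[y0:y1,x0:x1]
    s,c=cv2.phaseCorrelate(A.copy(),B.copy(),cv2.createHanningWindow(A.shape[::-1],cv2.CV_32F)); return np.round(s,2),round(c,2)
for n in('top0','t4','t5'): print(n,'wheel',sh(b,g(n),252,282,196,250),'headstock',sh(b,g(n),300,360,195,245))
for n in('top0','top3','t4','t5'): print(g(n)[205,258:278].astype(int))
```

```text
top0 wheel (array([ 3.5 , -0.44]), 0.66) headstock (array([0.07, 0.01]), 1.02)
t4 wheel (array([0.27, 0.06]), 0.97) headstock (array([0.14, 0.  ]), 0.98)
t5 wheel (array([ 0.25, -0.02]), 0.99) headstock (array([ 0.13, -0.  ]), 1.0)
[126 126 126 126 128 115 118 139 138 137 135 136 135 128 106 108 126 126
 126 125]
[126 116 114 131 135 135 134 133 134 128 102  98 127 126 128 128 127 126
 126 126]
[125 119 118 131 137 136 134 134 133 130 108 103 126 127 127 127 127 125
 125 124]
[125 121 114 126 136 135 134 134 132 131 108  96 118 127 127 127 126 125
 125 125]
```

Contact is confirmed: force rose from about 2 to 5 N, progress stalled, and the wheel stayed put. Now release the pointer and rise.

```bash
python3 -m inch '{"translation":[[0,0,0],[0,0,0],[0,0,0],[0,0,0],[0,0,0],[0,0,0]],"rot":[[0,0,0],[0,0,0],[0,0,0],[0,0,0],[0,0,0],[0,0,0]],"jaw":[40,40,40,40,40,40]}' | grep -E "time|pos|force|wid"
python3 -m inch '{"translation":[[0,0,0.3],[0,0,0.7],[0,0,1],[0,0,1],[0,0,1]],"rot":[[0,0,0],[0,0,0],[0,0,0],[0,0,0],[0,0,0]],"jaw":[40,40,40,40,40]}' | grep -E "time|pos|force|wid"
python3 -m inch '{"translation":[[0,-0.1,0],[0.02,-0.2,0],[0.04,-0.4,0],[0.055,-0.565,0],[0.055,-0.565,0],[0.055,-0.565,0],[0.055,-0.565,0]],"rot":[[0,0,0.14],[0,0,0.28],[0,0,0.42],[0,0,0.56],[0,0,0.70],[0,0,0.8],[0,0,0.8]],"jaw":[40,40,40,40,40,40,40]}' | grep -E "time|pos|rot"
python3 -m inch '{"translation":[[0,0,0],[0,0,0],[0,0,0],[0,0,0],[0,0,0],[0,0,0],[0,0,0]],"rot":[[0,0,0.14],[0,0,0.28],[0,0,0.42],[0,0,0.56],[0,0,0.69],[0,0,0.69],[0,0,0.69]],"jaw":[40,40,40,40,40,40,40]}' | grep -E "time|pos|rot"
python3 - <<'E'
from h import *
s=r.read_state();print(s['ee_pos'],s['eef_rot'])
a=eyes.camera('wrist');cv2.imwrite('pics/w6.png',a)
cv2.imwrite('pics/w6c.png',cv2.resize(a[110:260,180:440],None,fx=3,fy=3,interpolation=cv2.INTER_CUBIC))
E
```

```text
time: 19.4
ee_pos: [0.5106, 0.0765, 0.1272]
ft_force: [-0.8, 0.9, -0.9]
width: 0.0398
time: 19.9
ee_pos: [0.5108, 0.0766, 0.2274]
ft_force: [0.7, -0.7, -0.2]
width: 0.04
time: 20.6
ee_pos: [0.5155, 0.0198, 0.226]
eef_rot: [0.313, 0.95, 0.001, 0.001]
time: 21.3
ee_pos: [0.5153, 0.0199, 0.2255]
eef_rot: [-0.04, 0.999, 0.001, -0.0]
[0.51527638 0.01987566 0.22547036] [-3.96745258e-02  9.99211993e-01  1.10004208e-03 -3.39959902e-04]
```

View pics/w6c.png

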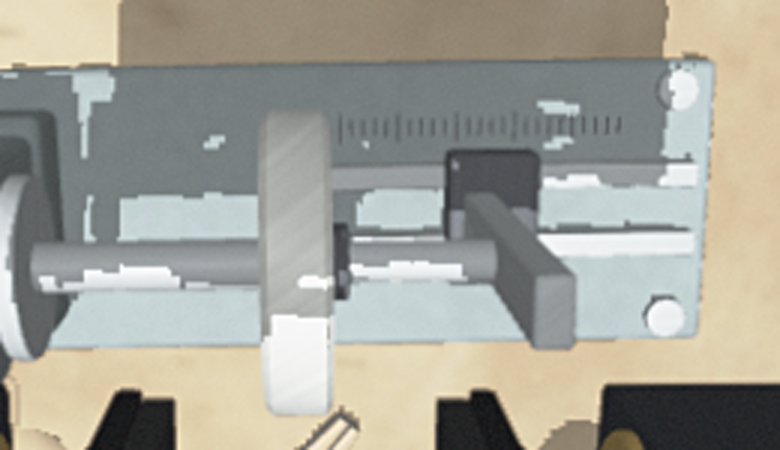

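The pointer meets the nose at crop (495,258). I'll push the shaft home with only the outer finger against the wheel's outer face, so it is never drawn outward again.

```bash
python3 -m inch '{"translation":[[0,-0.02,-0.2],[0,-0.02,-0.5],[0,-0.02,-0.8],[0,-0.02,-1],[0,-0.02,-1],[0,-0.02,-1]],"rot":[[0,0,0.015],[0,0,0.015],[0,0,0.015],[0,0,0.015],[0,0,0.015],[0,0,0.015]],"jaw":[32,32,32,32,32,32]}'
python3 -m inch '{"translation":[[0.001,-0.01,-0.02],[0.002,-0.03,-0.02],[0.005,-0.05,-0.02],[0.006,-0.07,-0.02],[0.008,-0.09,-0.02],[0.009,-0.1,-0.02],[0.009,-0.1,-0.02],[0.009,-0.1,-0.02]],"rot":[[0,0,0],[0,0,0],[0,0,0],[0,0,0],[0,0,0],[0,0,0],[0,0,0],[0,0,0]],"jaw":[32,32,32,32,32,32,32,32]}'
```

```text
time: 21.95
ee_pos: [0.5155, 0.0179, 0.1261]
eef_rot: [-0.047, 0.999, 0.001, -0.0]
ft_force: [-0.4, -0.4, 0.2]
width: 0.0326
time: 22.75
ee_pos: [0.5166, 0.0082, 0.1243]
eef_rot: [-0.047, 0.999, 0.001, -0.0]
ft_force: [0.7, 4.5, 2.3]
width: 0.0322
```

```bash
python3 -m inch '{"translation":[[0.001,-0.01,0],[0.002,-0.02,0],[0.002,-0.025,0],[0.002,-0.025,0]],"rot":[[0,0,0],[0,0,0],[0,0,0],[0,0,0]],"jaw":[32,32,32,32]}' | grep -E "pos|force|wid"
python3 -m inch '{"translation":[[0.001,-0.01,0],[0.001,-0.015,0],[0.001,-0.015,0]],"rot":[[0,0,0],[0,0,0],[0,0,0]],"jaw":[32,32,32]}' | grep -E "pos|force|wid"
python3 -m inch '{"translation":[[0.001,-0.01,0],[0.001,-0.015,0],[0.001,-0.015,0]],"rot":[[0,0,0],[0,0,0],[0,0,0]],"jaw":[32,32,32]}' | grep -E "pos|force|wid"
```

```text
ee_pos: [0.5169, 0.0056, 0.1243]
ft_force: [-0.4, 3.7, 2.1]
width: 0.0321
ee_pos: [0.517, 0.0039, 0.1243]
ft_force: [0.2, 3.3, 2.2]
width: 0.0319
ee_pos: [0.5172, 0.0022, 0.1244]
ft_force: [-0.4, 3.6, 3.2]
width: 0.0319
```

```bash
python3 -m inch '{"translation":[[0.001,-0.01,0],[0.001,-0.015,0],[0.001,-0.015,0]],"rot":[[0,0,0],[0,0,0],[0,0,0]],"jaw":[32,32,32]}' | grep -E "pos|force|wid"
python3 -m inch '{"translation":[[0.001,-0.01,0],[0.001,-0.015,0],[0.001,-0.015,0]],"rot":[[0,0,0],[0,0,0],[0,0,0]],"jaw":[32,32,32]}' | grep -E "pos|force|wid"
python3 -m inch '{"translation":[[0.001,-0.01,0],[0.001,-0.01,0],[0.001,-0.01,0]],"rot":[[0,0,0],[0,0,0],[0,0,0]],"jaw":[32,32,32]}' | grep -E "pos|force|wid"
```

```text
ee_pos: [0.5173, 0.0006, 0.1244]
ft_force: [0.2, 4.2, 1.9]
width: 0.0317
ee_pos: [0.5175, -0.0011, 0.1244]
ft_force: [0.0, 4.3, 1.8]
width: 0.032
ee_pos: [0.5175, -0.0019, 0.1244]
ft_force: [-0.6, 5.8, 2.5]
width: 0.0321
```

```bash
python3 -m inch '{"translation":[[0.001,-0.01,0],[0.001,-0.015,0],[0.001,-0.015,0]],"rot":[[0,0,0],[0,0,0],[0,0,0]],"jaw":[32,32,32]}' | grep -E "pos|force|wid"
python3 -m inch '{"translation":[[0.001,-0.01,0],[0.001,-0.015,0],[0.001,-0.015,0]],"rot":[[0,0,0],[0,0,0],[0,0,0]],"jaw":[32,32,32]}' | grep -E "pos|force|wid"
```

```text
ee_pos: [0.5176, -0.0027, 0.1244]
ft_force: [0.8, 7.5, 2.5]
width: 0.0324
ee_pos: [0.5177, -0.003, 0.1244]
ft_force: [0.6, 8.3, 2.4]
width: 0.0324
```

```bash
python3 -m inch '{"translation":[[0.002,-0.02,0],[0.003,-0.03,0],[0.003,-0.036,0],[0.003,-0.036,0],[0.003,-0.036,0],[0.003,-0.036,0]],"rot":[[0,0,0],[0,0,0],[0,0,0],[0,0,0],[0,0,0],[0,0,0]],"jaw":[32,32,32,32,32,32]}' 60 | grep -E "time|pos|force|wid"
python3 -m inch '{"translation":[[0.002,-0.025,0],[0.002,-0.025,0],[0.002,-0.025,0],[0.002,-0.025,0],[0.002,-0.025,0]],"rot":[[0,0,0],[0,0,0],[0,0,0],[0,0,0],[0,0,0]],"jaw":[32,32,32,32,32]}' | grep -E "time|pos|force|wid"
```

```text
time: 25.85
ee_pos: [0.5178, -0.0042, 0.1243]
ft_force: [0.0, 11.9, 3.7]
width: 0.0323
time: 26.35
ee_pos: [0.5179, -0.0042, 0.1243]
ft_force: [-0.1, 12.0, 2.3]
width: 0.0318
```

```bash
python3 -m inch '{"translation":[[0.003,-0.036,0],[0.003,-0.036,0],[0.003,-0.036,0],[0.003,-0.036,0],[0.003,-0.036,0],[0.003,-0.036,0]],"rot":[[0,0,0],[0,0,0],[0,0,0],[0,0,0],[0,0,0],[0,0,0]],"jaw":[32,32,32,32,32,32]}' 60 | grep -E "time|pos|force|wid"
python3 -m inch '{"translation":[[0.002,-0.03,0],[0.002,-0.03,0],[0.002,-0.03,0],[0.002,-0.03,0],[0.002,-0.03,0],[0.002,-0.03,0],[0.002,-0.03,0],[0.002,-0.03,0],[0.002,-0.03,0],[0.002,-0.03,0],[0.002,-0.03,0],[0.002,-0.03,0]],"rot":[[0,0,0],[0,0,0],[0,0,0],[0,0,0],[0,0,0],[0,0,0],[0,0,0],[0,0,0],[0,0,0],[0,0,0],[0,0,0],[0,0,0]],"jaw":[32,32,32,32,32,32,32,32,32,32,32,32]}' | grep -E "time|pos|force|wid"
```

```text
time: 26.95
ee_pos: [0.518, -0.0047, 0.1242]
ft_force: [-1.2, 14.6, 2.7]
width: 0.0322
time: 28.15
ee_pos: [0.518, -0.0047, 0.1242]
ft_force: [-0.5, 14.0, 2.4]
width: 0.0322
```

```bash
python3 -m inch '{"translation":[[-0.001,0.015,0],[-0.003,0.03,0],[-0.005,0.05,0],[-0.007,0.075,0],[-0.007,0.08,0],[-0.007,0.08,0]],"rot":[[0,0,0],[0,0,0],[0,0,0],[0,0,0],[0,0,0],[0,0,0]],"jaw":[34,34,34,34,34,34]}' 20
python3 -m inch '{"translation":[[0,0,0.2],[0,0,0.6],[0,0,1],[0,0,1],[0,0,1]],"rot":[[0,0,0],[0,0,0],[0,0,0],[0,0,0],[0,0,0]],"jaw":[34,34,34,34,34]}'
python3 - <<'E'
from h import *
s=r.read_state();print(s['ee_pos'],s['eef_rot'])
a=eyes.camera('wrist');cv2.imwrite('pics/w7.png',a)
cv2.imwrite('pics/w7c.png',cv2.resize(a[110:260,180:440],None,fx=3,fy=3,interpolation=cv2.INTER_CUBIC))
E
```

```text
time: 28.75
ee_pos: [0.5172, 0.0031, 0.1241]
eef_rot: [-0.052, 0.999, 0.008, -0.001]
ft_force: [0.6, 0.6, -0.0]
width: 0.0343
time: 29.25
ee_pos: [0.5175, 0.0029, 0.2246]
eef_rot: [-0.052, 0.999, 0.008, 0.0]
ft_force: [0.6, -0.3, -0.3]
width: 0.0341
[0.51754482 0.00287695 0.22456502] [-5.16866602e-02  9.98630665e-01  8.07913839e-03  1.05200601e-04]
```

View pics/w7c.png

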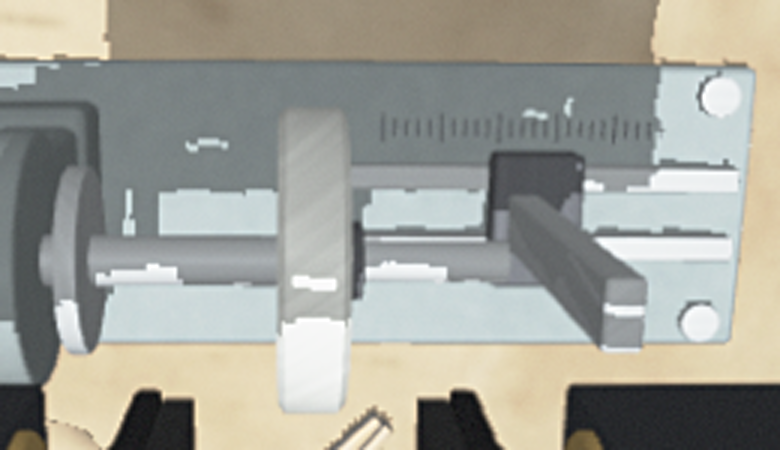

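Run:
```python
from h import *
d=np.array([-np.sin(.0952),np.cos(.0952)])
f=lambda s,uv,z:(wray(*s,(180+uv[0]/3,110+uv[1]/3),z)[:2]-[.5205,-.0293])@d
s6=([0.51527638,0.01987566,0.22547036],[-3.96745258e-02,9.99211993e-01,1.10004208e-03,-3.39959902e-04])
s7=([0.51754482,0.00287695,0.22456502],[-5.16866602e-02,9.98630665e-01,8.07913839e-03,1.05200601e-04])
for s,w,p in((s6,(297,318),(555,311)),(s7,(314,318),(624,313))):
    a,b=f(s,w,.137),f(s,p,.152); print(a,b,'gap',b-.005-a-.054)
cv2.imwrite('pics/t8.png',eyes.camera('top'));cv2.imwrite('pics/s8.png',eyes.camera('side'))
```

```text
0.048494682366101514 0.10716491284771834 gap -0.00032976951838317725
0.03675868791301196 0.10697119604776528 gap 0.011212508134753323
```

Run:
```python
from h import *
g=lambda n:cv2.imread(f'pics/{n}.png',0).astype(np.float32)
def sh(a,b,x0,x1,y0,y1):
    A,B=a[y0:y1,x0:x1],b[y0:y1,x0:x1]
    s,c=cv2.phaseCorrelate(A.copy(),B.copy(),cv2.createHanningWindow(A.shape[::-1],cv2.CV_32F)); return np.round(s,2),round(c,2)
print(sh(g('top0'),g('t8'),250,290,195,255))
for n in('top0','top3','t8'): print(n,g(n)[205,256:286].astype(int))
t=cv2.resize(cv2.imread('pics/t8.png')[190:255,200:370],None,fx=4.5,fy=4.5,interpolation=cv2.INTER_CUBIC)
s=cv2.resize(cv2.imread('pics/s8.png')[130:290,200:400],None,fx=1.9,fy=1.9,interpolation=cv2.INTER_CUBIC)
c=np.zeros((600,790,3),np.uint8);c[:t.shape[0],:t.shape[1]]=t[:,:790];c[294:294+s.shape[0],:s.shape[1]]=s
c[294:294+304,400:780]=cv2.resize(cv2.imread('pics/side0.png')[130:290,200:400],None,fx=1.9,fy=1.9,interpolation=cv2.INTER_CUBIC)
cv2.imwrite('pics/c8.png',c)
```

```text
(array([-1.03,  7.08]), 0.23)
top0 [126 127 126 126 126 126 128 115 118 139 138 137 135 136 135 128 106 108
 126 126 126 125 126 126 127 126 127 127 127 126]
top3 [127 126 126 116 114 131 135 135 134 133 134 128 102  98 127 126 128 128
 127 126 126 126 125 125 126 127 128 127 127 126]
t8 [137 136 136 135 136 135 136 137 136 137 136 136 136 137 137 136 136 137
 136 136 137 137 136 136 135 136 136 136 136 136]
```

The gripper is occluding the top camera, so I'll move clear to the left and check the wheel with the fixed camera.

```bash
python3 -m inch '{"translation":[[0,0,0.4],[-0.2,0.4,0.5],[-0.4,0.8,0.5],[-0.5,1,0.5],[-0.5,1,0.5]],"rot":[[0,0,0],[0,0,0],[0,0,0],[0,0,0],[0,0,0]],"jaw":[34,34,34,34,34]}' | grep -E "time|pos"
python3 -m inch '{"translation":[[-0.2,0.4,0],[-0.4,0.8,0],[-0.5,1,0],[-0.5,1,0]],"rot":[[0,0,0],[0,0,0],[0,0,0],[0,0,0]],"jaw":[34,34,34,34]}' | grep -E "time|pos"
python3 -m inch '{"translation":[[-0.1,0.4,0],[-0.3,0.8,0],[-0.3,1,0],[-0.3,1,0]],"rot":[[0,0,0],[0,0,0],[0,0,0],[0,0,0]],"jaw":[34,34,34,34]}' | grep -E "time|pos"
python3 - <<'E'
from h import *
cv2.imwrite('pics/t9.png',eyes.camera('top'))
g=lambda n:cv2.imread(f'pics/{n}.png',0).astype(int)
for n in('top0','top3','t9'):
  for row in (205,237): print(n,row,g(n)[row,256:286])
# edges of wheel band: subpixel by ECC template of wheel from top0
a=g('top0').astype(np.uint8);b=g('t9').astype(np.uint8)
T=cv2.resize(a[198:248,260:278],None,fx=8,fy=8,interpolation=cv2.INTER_CUBIC);B=cv2.resize(b[193:253,240:300],None,fx=8,fy=8,interpolation=cv2.INTER_CUBIC)
m=cv2.matchTemplate(B,T,cv2.TM_CCOEFF_NORMED);_,v,_,l=cv2.minMaxLoc(m);print(v,l[0]/8+240-260,l[1]/8+193-198)
P=cv2.resize(a[214:234,208:216],None,fx=8,fy=8,interpolation=cv2.INTER_CUBIC)
E
```

```text
time: 29.9
ee_pos: [0.4647, 0.1062, 0.2717]
time: 30.3
ee_pos: [0.4133, 0.2083, 0.2706]
time: 30.7
ee_pos: [0.3832, 0.3096, 0.2696]
top0 205 [126 127 126 126 126 126 128 115 118 139 138 137 135 136 135 128 106 108
 126 126 126 125 126 126 127 126 127 127 127 126]
top0 237 [113 112 114 106 113 107  76  59  59  70 100 117 120 121 122 122 125 118
  95 100 120 120 118 120 120 120 120 121 120 121]
top3 205 [127 126 126 116 114 131 135 135 134 133 134 128 102  98 127 126 128 128
 127 126 126 126 125 125 126 127 128 127 127 126]
top3 237 [115 113 115  86  56  67  94 116 121 123 124 126 127 122 100  89 112 120
 121 121 120 120 119 120 120 120 119 121 120 120]
t9 205 [129 129 128 129 128 129 131 129 129 120 120 137 141 140 140 140 141 136
 114 109 128 128 128 128 130 129 129 129 129 128]
t9 237 [117 114 118 109 116 109 104 122 100  61  60  66  91 114 120 122 122 124
 126 123  99  99 122 122 123 123 123 122 124 123]
0.9843410849571228 2.375 -0.125
```

Fixed-camera check: home-to-out travel is about 12 mm, but the finger position suggested about 14.5 mm. Finger flex could account for this. To be sure the shaft is fully home, I'll go back, press again, and see whether the wheel's rest position changes.

```bash
python3 -m inch '{"translation":[[0.2,-0.4,0],[0.4,-0.8,0],[0.45,-1,0],[0.45,-1,0]],"rot":[[0,0,0],[0,0,0],[0,0,0],[0,0,0]],"jaw":[32,32,32,32]}' | grep -E "time|pos"
python3 -m inch '{"translation":[[0.2,-0.4,0],[0.4,-0.8,0],[0.45,-1,0],[0.45,-1,0]],"rot":[[0,0,0],[0,0,0],[0,0,0],[0,0,0]],"jaw":[32,32,32,32]}' | grep -E "time|pos"
python3 -m inch '{"translation":[[0.2,-0.4,0],[0.4,-0.8,0],[0.44,-1,0],[0.44,-1,0],[0.44,-1,0]],"rot":[[0,0,0],[0,0,0],[0,0,0],[0,0,0],[0,0,0]],"jaw":[32,32,32,32,32]}' 60
```

```text
time: 31.15
ee_pos: [0.4312, 0.2018, 0.2698]
time: 31.55
ee_pos: [0.4772, 0.0972, 0.2697]
time: 32.05
ee_pos: [0.521, -0.0023, 0.2695]
eef_rot: [-0.049, 0.999, 0.006, -0.004]
ft_force: [0.1, 0.5, -0.2]
width: 0.0319
```

```bash
python3 -m inch '{"translation":[[-0.04,0.078,0],[-0.04,0.078,-0.2],[-0.04,0.078,-0.5],[-0.04,0.078,-0.6],[-0.04,0.078,-0.6]],"rot":[[-0.011,-0.008,0],[-0.011,-0.008,0],[-0.011,-0.008,0],[-0.011,-0.008,0],[-0.011,-0.008,0]],"jaw":[32,32,32,32,32]}'
python3 -m inch '{"translation":[[0,0,-0.3],[0,0,-0.6],[0,0,-0.84],[0,0,-0.84],[0,0,-0.84]],"rot":[[0,0,0],[0,0,0],[0,0,0],[0,0,0],[0,0,0]],"jaw":[32,32,32,32,32]}'
```

```text
time: 32.55
ee_pos: [0.516, 0.0065, 0.2084]
eef_rot: [-0.049, 0.999, -0.0, -0.001]
ft_force: [0.5, 0.1, 0.3]
width: 0.0322
time: 33.05
ee_pos: [0.5167, 0.0069, 0.1259]
eef_rot: [-0.05, 0.999, -0.0, -0.001]
ft_force: [0.0, 0.1, 0.6]
width: 0.032
```

```bash
python3 -m inch '{"translation":[[0.001,-0.02,-0.01],[0.003,-0.04,-0.01],[0.004,-0.05,-0.01],[0.004,-0.05,-0.01]],"rot":[[0,0,0],[0,0,0],[0,0,0],[0,0,0]],"jaw":[32,32,32,32]}' | grep -E "pos|force"
python3 -m inch '{"translation":[[0.001,-0.012,0],[0.001,-0.012,0],[0.001,-0.012,0]],"rot":[[0,0,0],[0,0,0],[0,0,0]],"jaw":[32,32,32]}' | grep -E "pos|force"
python3 -m inch '{"translation":[[0.001,-0.012,0],[0.001,-0.012,0],[0.001,-0.012,0]],"rot":[[0,0,0],[0,0,0],[0,0,0]],"jaw":[32,32,32]}' | grep -E "pos|force"
python3 -m inch '{"translation":[[0.001,-0.012,0],[0.001,-0.012,0],[0.001,-0.012,0]],"rot":[[0,0,0],[0,0,0],[0,0,0]],"jaw":[32,32,32]}' | grep -E "pos|force"
```

```text
ee_pos: [0.5174, 0.0016, 0.1254]
ft_force: [-0.2, 0.7, -0.5]
ee_pos: [0.5175, 0.0004, 0.1254]
ft_force: [0.7, 0.0, -0.3]
ee_pos: [0.5175, -0.0008, 0.1254]
ft_force: [-0.2, 1.1, 0.1]
ee_pos: [0.5177, -0.0016, 0.1254]
ft_force: [0.3, 2.7, -0.2]
```

```bash
python3 -m inch '{"translation":[[0.001,-0.012,0],[0.001,-0.012,0],[0.001,-0.012,0]],"rot":[[0,0,0],[0,0,0],[0,0,0]],"jaw":[32,32,32]}' | grep -E "pos|force"
python3 -m inch '{"translation":[[0.001,-0.015,0],[0.001,-0.015,0],[0.001,-0.015,0]],"rot":[[0,0,0],[0,0,0],[0,0,0]],"jaw":[32,32,32]}' | grep -E "pos|force"
python3 -m inch '{"translation":[[0.001,-0.015,0],[0.002,-0.025,0],[0.002,-0.025,0],[0.002,-0.025,0]],"rot":[[0,0,0],[0,0,0],[0,0,0],[0,0,0]],"jaw":[32,32,32,32]}' | grep -E "pos|force"
```

```text
ee_pos: [0.5177, -0.0024, 0.1254]
ft_force: [-0.8, 4.8, -0.9]
ee_pos: [0.5178, -0.003, 0.1254]
ft_force: [-0.2, 7.1, 0.1]
ee_pos: [0.5179, -0.0039, 0.1253]
ft_force: [-0.9, 9.2, -0.0]
```

No sliding plateau: force rises steadily from first contact along the earlier curve, so the shaft was already at the inner stop and finger flex explains the difference. I'll finish with a firm press and retreat.

```bash
python3 -m inch '{"translation":[[0.002,-0.025,0],[0.003,-0.036,0],[0.003,-0.036,0],[0.003,-0.036,0],[0.003,-0.036,0],[0.003,-0.036,0]],"rot":[[0,0,0],[0,0,0],[0,0,0],[0,0,0],[0,0,0],[0,0,0]],"jaw":[32,32,32,32,32,32]}' | grep -E "pos|force"
python3 -m inch '{"translation":[[0.003,-0.03,0],[0.003,-0.03,0],[0.003,-0.03,0],[0.003,-0.03,0],[0.003,-0.03,0],[0.003,-0.03,0],[0.003,-0.03,0],[0.003,-0.03,0],[0.003,-0.03,0],[0.003,-0.03,0]],"rot":[[0,0,0],[0,0,0],[0,0,0],[0,0,0],[0,0,0],[0,0,0],[0,0,0],[0,0,0],[0,0,0],[0,0,0]],"jaw":[32,32,32,32,32,32,32,32,32,32]}' | grep -E "pos|force"
python3 -m inch '{"translation":[[-0.001,0.01,0],[-0.002,0.02,0],[-0.003,0.03,0],[-0.005,0.05,0],[-0.007,0.07,0],[-0.009,0.09,0],[-0.009,0.09,0]],"rot":[[0,0,0],[0,0,0],[0,0,0],[0,0,0],[0,0,0],[0,0,0],[0,0,0]],"jaw":[32,32,32,32,32,32,32]}' | grep -E "pos|force"
python3 -m inch '{"translation":[[0,0,0.2],[0,0,0.6],[0,0,1],[0,0,1],[0,0,1]],"rot":[[0,0,0],[0,0,0],[0,0,0],[0,0,0],[0,0,0]],"jaw":[34,34,34,34,34]}' | grep -E "time|pos|force"
python3 -m inch '{"translation":[[0,0,0.4],[-0.2,0.4,0.5],[-0.4,0.8,0.5],[-0.5,1,0.5],[-0.5,1,0.5]],"rot":[[0,0,0],[0,0,0],[0,0,0],[0,0,0],[0,0,0]],"jaw":[34,34,34,34,34]}' | grep -E "time|pos"
python3 -m inch '{"translation":[[-0.2,0.4,0],[-0.4,0.8,0],[-0.5,1,0],[-0.5,1,0]],"rot":[[0,0,0],[0,0,0],[0,0,0],[0,0,0]],"jaw":[34,34,34,34]}' | grep -E "time|pos"
python3 -m inch '{"translation":[[-0.1,0.4,0],[-0.3,0.8,0],[-0.3,1,0],[-0.3,1,0]],"rot":[[0,0,0],[0,0,0],[0,0,0],[0,0,0]],"jaw":[34,34,34,34]}' | grep -E "time|pos"
python3 - <<'E'
from h import *
cv2.imwrite('pics/t10.png',eyes.camera('top'));cv2.imwrite('pics/s10.png',eyes.camera('side'))
g=lambda n:cv2.imread(f'pics/{n}.png',0).astype(int)
for n in('t9','t10'):
  for row in (205,237): print(n,row,g(n)[row,256:286])
print('pointer',g('t9')[226,205:245],g('t10')[226,205:245])
# bystanders: change since start outside stand/arm
d=np.abs(cv2.imread('pics/t10.png').astype(int)-cv2.imread('pics/top0.png')).max(2)>60
for k,(x0,x1,y0,y1) in dict(bone=(272,304,252,302),pliers=(252,310,125,194),vial=(205,230,162,190),stone=(310,345,165,195)).items(): print(k,d[y0:y1,x0:x1].sum())
E
```

```text
ee_pos: [0.518, -0.0048, 0.1253]
ft_force: [-0.4, 12.1, 0.7]
ee_pos: [0.5181, -0.005, 0.1252]
ft_force: [-1.9, 12.8, 0.4]
ee_pos: [0.5172, 0.004, 0.1252]
ft_force: [0.9, -0.2, 0.3]
time: 38.15
ee_pos: [0.5176, 0.0037, 0.2258]
ft_force: [-0.2, 0.3, -2.1]
time: 38.65
ee_pos: [0.4657, 0.107, 0.2743]
time: 39.05
ee_pos: [0.4142, 0.209, 0.2729]
time: 39.45
ee_pos: [0.3842, 0.3102, 0.2717]
t9 205 [129 129 128 129 128 129 131 129 129 120 120 137 141 140 140 140 141 136
 114 109 128 128 128 128 130 129 129 129 129 128]
t9 237 [117 114 118 109 116 109 104 122 100  61  60  66  91 114 120 122 122 124
 126 123  99  99 122 122 123 123 123 122 124 123]
t10 205 [128 128 128 129 128 129 131 128 129 121 120 138 142 141 140 140 141 135
 113 109 129 128 128 129 130 129 129 129 129 128]
t10 237 [116 115 116 109 115 109 104 121 100  61  60  66  90 113 120 122 122 124
 127 122  99  97 121 123 122 122 123 123 122 125]
pointer [126 124 125 125 126 126 125 124 125 126 125 125 126 126 124 125 126 126
 125 124 123 122 121 122 122 123 119 144 178 183 188 150  51  46  46  46
  46  55  70  61] [125 124 125 125 127 126 125 125 125 124 126 125 127 125 125 126 126 125
 124 124 124 122 122 121 123 123 118 144 177 183 187 150  52  46  45  45
  46  54  72  60]
bone 0
pliers 0
vial 0
stone 0
```

```bash
python3 -c "
from bench import r
print(r.close_job(), r.read_state()['time'])"
```

```text
the job is handed in; nothing more can be done
the job is handed in; nothing more can be done
```

The end-float check is done and handed in at about 40 s. The gap now showing between pointer and nose is about 11–12 mm by the cameras.

- **Outer stop:** I pinched the wheel and pulled the shaft out. I held it there for over a second at about 13.5 N on the wrist, which is roughly 10 N on the stop after the 4 N of friction. Then I let it go.
- **Pointer:** I slid it in by small steps until it touched the nose. The force rose from about 2 N to 5 N, the motion stalled, and the wheel moved no more than about 0.25 mm. The wrist image showed zero gap, to about 0.3 mm.
- **Inner stop:** I pushed the shaft home with one finger on the wheel's outer face. I held it for about 1.8 s at 12–14.6 N on the wrist, again roughly 10 N on the stop, and backed off.

**One disagreement:** the finger position suggested a float of about 14.5 mm, against 11–12 mm from the cameras. I pressed the shaft home a second time, at about 12.5 N for over a second, to find out why. The force rose straight from first contact with no sliding, and the wheel came back to the same pixels. So the shaft was already on its inner stop, and I put the difference down to the finger bending.

**Last checks:** the pointer stayed where it was set; wrist images before and after the push agreed to 0.2 mm. The top camera showed no change at the bone, pliers, vial and stone. The gripper is well clear of everything.

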